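Set out the smear-staining tray

TASK

Set out the six-bay staining tray around the two things already standing in its middle column. In the dropper bottle's row, put the open beaker in the bay to the left of the dropper bottle and the timer in the bay to its right, so that the bottle stands between them; in the staining jar's row, put the lidded specimen cup in the bay to the left of the jar and the slide box in the bay to its right (left and right as seen from the robot). Stand each one upright and flat in the middle of its bay, and do not shift the dropper bottle, the jar, the stapler or the tape roll.

Things in the scene. Friction and masses are not known exactly. Their poses are not given: they have to be found in the camera images.
- tray: fixed low steel tray, 208 (x) x 312 (y) mm, floor 4 mm thick, rim 12 and dividers 10 mm above the worktop: two rows of three square bays, 96 mm inside. Origin: centre of its underside; x to the rear (away from robot), y to the left; turned at most 0.22 rad. Bay centres: x = +50 (rear row) or -50 mm (front), y = +100 (left), 0, -100 mm (right). Corner bays are empty; bottle and jar fill the middle ones
- dropper_bottle: brown bottle with a slim dropper bulb on top, standing loose in a middle bay of the tray, in either row; 37 mm round and 60 mm high in the body, 21 mm round above that up to 100 mm. Origin: centre of its underside, z up. Not to be moved
- staining_jar: white square jar with a grey lid and small round knob, standing loose in the other middle bay; lid 48 x 48 mm, top of knob 76 mm above its underside. Origin: centre of its underside, z up. Not to be moved
- beaker: small open round white beaker, at most 52 mm across at the rim, narrower at the foot, 60 mm high, wall 3 mm. Origin: centre of its underside, z up; stands upright on the worktop
- specimen_cup: lidded specimen cup with white screw lid: lid 66 mm across from 56 to 69 mm height, clear body 60 mm across below; closed and firm. Origin: centre of its underside, z up; stands upright on the worktop
- timer: white bench timer with a display, 48 (x) x 68 (y) mm, 32 mm high with a sloping front. Origin: centre of its underside, z up, -x is its display side; lies flat on the front half of the worktop (a similar timer far back at the right, beyond the yellow rack, belongs to the room and is not meant)
- slide_box: closed black slide box with a paper label on top, 80 (x) x 34 (y) mm, 32 mm high. Origin: centre of its underside, z up; lies flat on the worktop with its lid up
- stapler: black stapler, 30 (x) x 125 (y) mm, 42 mm high; bystander, not to be moved. Origin: centre of its underside. It lies beside the fixed centrifuge, which stands 260 mm high behind the left part of the worktop (world x from 540 mm, y from 80 to 440 mm); keep carried things clear of that. The fixed black box behind the tray is 180 mm high (x from 705 mm, y from -160 to 0 mm)
- tape_roll: flat roll of tape lying on the worktop, 82 mm across, 20 mm high; bystander, not to be moved. Origin: centre of its underside
Things that resemble listed ones, but are neither listed nor needed, are in the scene too. Leave any purple or red look-alike of the specimen_cup alone.

How it is judged (in metres and radians):
At the end, for the whole second after the job is handed in: Beaker left and timer right of the dropper bottle; cup left and slide box right of the jar: each within 15 mm of its bay centre along both tray axes, flat on the floor (under 0.1 rad), at rest, released. Bottle and jar upright, moved under 20 mm; stapler and tape under 30 mm (((x of dropper_bottle in the frame of tray above 0 m and x of beaker in the frame of tray between 0.035 and 0.065 m and y of beaker in the frame of tray between 0.085 and 0.115 m and x of timer in the frame of tray between 0.035 and 0.065 m and y of timer in the frame of tray between -0.115 and -0.085 m and x of specimen_cup in the frame of tray between -0.065 and -0.035 m and y of specimen_cup in the frame of tray between 0.085 and 0.115 m and x of slide_box in the frame of tray between -0.065 and -0.035 m and y of slide_box in the frame of tray between -0.115 and -0.085 m) or (x of dropper_bottle in the frame of tray below 0 m and x of beaker in the frame of tray between -0.065 and -0.035 m and y of beaker in the frame of tray between 0.085 and 0.115 m and x of timer in the frame of tray between -0.065 and -0.035 m and y of timer in the frame of tray between -0.115 and -0.085 m and x of specimen_cup in the frame of tray between 0.035 and 0.065 m and y of specimen_cup in the frame of tray between 0.085 and 0.115 m and x of slide_box in the frame of tray between 0.035 and 0.065 m and y of slide_box in the frame of tray between -0.115 and -0.085 m)) and height (world z) of each of beaker, specimen_cup, timer, slide_box below 0.01 m and angle between each of beaker, specimen_cup, timer, slide_box, dropper_bottle, staining_jar's own z axis and vertical below 0.1 rad and linear speed of each of beaker, specimen_cup, timer, slide_box, dropper_bottle, staining_jar below 0.02 m/s and angular speed of each of beaker, specimen_cup, timer, slide_box below 0.2 rad/s and distance of each of dropper_bottle, staining_jar from where it was at the start of the episode below 0.02 m and distance of each of stapler, tape_roll from where it was at the start of the episode below 0.03 m); the robot touches nothing.
It fails at once if the dropper bottle or the staining jar is shifted by more than 20 mm or tipped (distance of any of dropper_bottle, staining_jar from where it was at the start of the episode above 0.02 m or angle between any of dropper_bottle, staining_jar's own z axis and vertical above 0.35 rad).
It fails at once if the stapler or the tape roll is shifted by more than 30 mm (distance of any of stapler, tape_roll from where it was at the start of the episode above 0.03 m).
It also fails if it takes over 133 s, if anything falls off the work surface, if the arm or the gripper's body presses on something with over 40 N, if the wrist force passes 120 N, or if a joint passes its speed limit or range.

ROBOT

A 6-joint arm with a two-finger parallel gripper is mounted at the origin on a cart in front of the work surface, level with it; the furniture and walls round the work are solid. World frame = base frame: x ahead of the robot, y to its left, z up, the work surface at z = 0. Lengths are in m, angles in degrees, forces in N, time in s.
With the tool pointing down it reaches from about 0.3 to 0.75 m from the base axis. Payload 8.5 kg.
Tool frame: the origin (TCP) lies on the centre line of the jaws, within the pads' length; the fingertips stand 25 mm ahead of it and the grasp point (between the pads) lies 6 mm ahead of it; z points along the fingers, y is the line along which they close (so a half turn about z gives the same grasp; the last joint's range is limited). The gripper opens to 85 mm and grips with 20 to 120 N. Pads are 22 mm wide; open, the fingers measure 114 mm over their backs; the gripper's body (76 mm by 85 mm) begins 54 mm behind the grasp point. The pads swing forward as they close: fully open they stand 13 mm farther back than shut.
Start: joints at [61.347, 21.807, 74.336, -0, 83.858, -12.336], TCP at [0.155, 0.528, 0.256] pointing down, gripper open.
Joint ranges: [-178.18, 178.18], [-50.72, 133.34], [12.68, 142.11], [-81.47, 261.47], [9.98, 163.14], [-165.26, 165.26]. Speed limits (degrees/s): [136.94, 136.94, 180, 180, 180, 180].

INTERFACE

Orientations are given as a 3x3 rotation matrix whose columns are the frame's x, y, z axes.
In Python, from rig import telemetry, optics, env gives the robot as it stands.
- The arm moves only by the tool send_rows, never from a script. Its argument "deltas" is a list that holds one entry, the list of rows, each a list of 7 numbers: the shift along the tool's x, y, z in m, then the turn, a rotation vector about the tool's x, y, z in rad, then the opening, from -1 (shut) to 1 (fully open), so that 0 is half open. In form: [[[x, y, z, ax, ay, az, grip], ...]]. A call has 1 to 12 rows; each row shifts and turns the commanded pose from where the row before left it, along the tool's axes as they then stand; what a row does not reach is not made up. A row lasts 1/8 s, in which the tool goes at most 62.5 mm and 10.7 degrees, less where a joint would pass 70% of its speed; a pose out of reach is approached as far as the arm can. A call is refused whole if a number of a shift passes 0.0625 or a number of a turn 0.188, either way. A call with a gripper value outside its range is refused whole. The fingers move at their own pace and stop on an object; "squeeze" is the grip in N (left out, the last holds). Time passes only in rows, so rows that do not move let the fingers close. It gives the time, the measured TCP pose, the force, the opening and the grip force at its end, in the units of the state.
- telemetry.observe(): the state, without advancing time (a new reading comes with each control period).
- optics.get_image(name): name is "side" or "top" or "wrist"; returns a dict with "image" (384x512x3 uint8, red, green, blue), "range_z" (384x512 float32, m along the optical axis (not along the pixel's ray), 0 where there is no reading), "K" (3x3 intrinsics, pixels), "rvec" (rotation vector, rad) and "tvec" (3), from world to camera coordinates, as OpenCV has them; the wrist camera has in their place "hand_eye" (4x4, takes a point from camera to tool coordinates, whose origin is the TCP and whose axes are the flange's). Camera axes: x right, y down, z forward; pixel columns grow to the right and rows downward; lengths in m; the calibration is good to about 2 mm. A picture is of the moment at which its call begins: read the wrist's pose just before it.
- env.close_job(): hands the job in; it is judged then, once.
The state is a dict: "time_s": time; "q": joint angles; "qvel": joint speeds; "joint_efforts": joint torques, N m; "position": TCP position; "tool_rot": TCP orientation; "ft_force": force on the tool from outside, world axes, zero at the start; "wrist_torque": the same for the moment, N m; "grip_width": finger opening in m; "gripper_force": force on a finger pad.
Only numpy, scipy, OpenCV 4.12 (cv2) and the standard library are available. Lean on these libraries where they do the work, as an engineer would, in place of code of your own. Each camera call takes 0.05 s, during which the arm holds its last target. There are 200 camera calls.

## Working session

There is one attempt and no reset: what is moved stays moved. The work goes in short steps, Python scripts to look and compute and a tool call to move; the robot and the scene stay as the last step left them, time stands still between calls to the robot, and variables do not carry over. Pictures are saved under pics/ and viewed, at most 14 in all, crops included, and the job is handed in when it is done.

Besides the shell and the picture viewer there is one more tool, called as name(argument=value, ...), one argument or row to a line, values as JSON. send_rows: Moves the arm, as the interface text tells. Its arguments: {"type":"object","properties":{"deltas":{"type":"array"},"squeeze":{"type":"number"}},"required":["deltas"]}

```bash
mkdir -p pics; ls; cat > h.py <<'E'
import numpy as np, cv2
from rig import telemetry, optics, env
def snap(n):
    s=telemetry.observe(); d=optics.get_image(n)
    if n=="wrist":
        T=np.eye(4);T[:3,:3]=np.array(s["tool_rot"]);T[:3,3]=s["position"]
        C=T@np.array(d["hand_eye"])
    else:
        R=cv2.Rodrigues(np.array(d["rvec"],float))[0];C=np.eye(4);C[:3,:3]=R.T;C[:3,3]=-R.T@np.array(d["tvec"]).ravel()
    d["C"]=C; return d
def save(d,f,crop=None,scale=1):
    im=d["image"][:,:,::-1]
    if crop: x0,y0,x1,y1=crop; im=im[y0:y1,x0:x1]
    cv2.imwrite("pics/"+f,cv2.resize(im,None,fx=scale,fy=scale,interpolation=cv2.INTER_CUBIC))
def cloud(d):
    z=d["range_z"];v,u=np.mgrid[:z.shape[0],:z.shape[1]];K=d["K"]
    p=np.stack([(u-K[0][2])/K[0][0]*z,(v-K[1][2])/K[1][1]*z,z],-1)
    P=p@d["C"][:3,:3].T+d["C"][:3,3];P[z<=0]=np.nan;return P
def ray(d,u,v,h):
    K=d["K"];r=d["C"][:3,:3]@np.array([(u-K[0][2])/K[0][0],(v-K[1][2])/K[1][1],1]);o=d["C"][:3,3]
    return o+r*(h-o[2])/r[2]
E
python3 - <<'E'
from h import *
import pickle
for n in("top","side"):
    d=snap(n);save(d,n+"0.png",scale=1.5);pickle.dump(d,open(n+"0.pkl","wb"));print(n,d["C"].round(3).tolist(),np.array(d["K"]).round(1).tolist())
print(telemetry.observe())
E
```

```text
pics
top [[0.014, -0.998, 0.064, 0.391], [-1.0, -0.014, 0.012, 0.1], [-0.011, -0.064, -0.998, 1.681], [0.0, 0.0, 0.0, 1.0]] [[447.9, 0.0, 253.8], [0.0, 447.9, 194.4], [0.0, 0.0, 1.0]]
side [[0.999, 0.03, -0.017, 0.538], [0.032, -0.586, 0.809, -1.006], [0.014, -0.809, -0.587, 0.852], [0.0, 0.0, 0.0, 1.0]] [[379.5, 0.0, 257.2], [0.0, 379.5, 198.1], [0.0, 0.0, 1.0]]
{'time_s': 0.1, 'q': array([ 6.13478966e+01,  2.18361920e+01,  7.43804600e+01, -1.36124266e-03,
        8.38562685e+01, -1.23360441e+01]), 'qvel': array([-0.06263124, -0.09549206, -0.22458782, -0.11483944, -0.01123178,
       -0.15717271]), 'joint_efforts': array([ 2.36683882e-03, -4.49219728e+01, -2.31656635e+01, -2.67667674e-04,
        3.63737359e-03, -2.93950984e-05]), 'position': array([0.15440995, 0.52763666, 0.25578199]), 'tool_rot': array([[-9.59727232e-01,  2.80932896e-01, -5.89518849e-04],
       [ 2.80933405e-01,  9.59726601e-01, -1.12818266e-03],
       [ 2.48833300e-04, -1.24836316e-03, -9.99999190e-01]]), 'ft_force': array([-0.48738124, -0.17161509,  0.19819965]), 'wrist_torque': array([-0.00080257, -0.02443377, -0.01464727]), 'gripper_force': 0.0, 'grip_width': 0.08558025363339855}
```

View pics/top0.png

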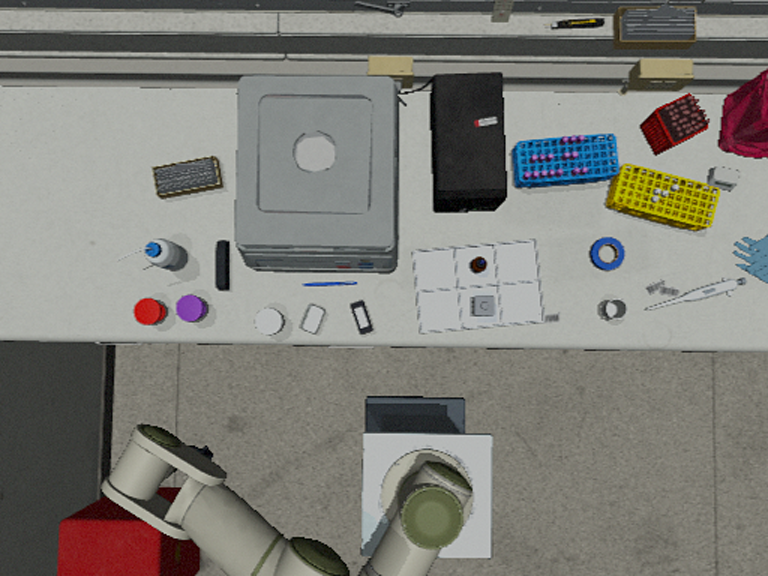

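View pics/side0.png

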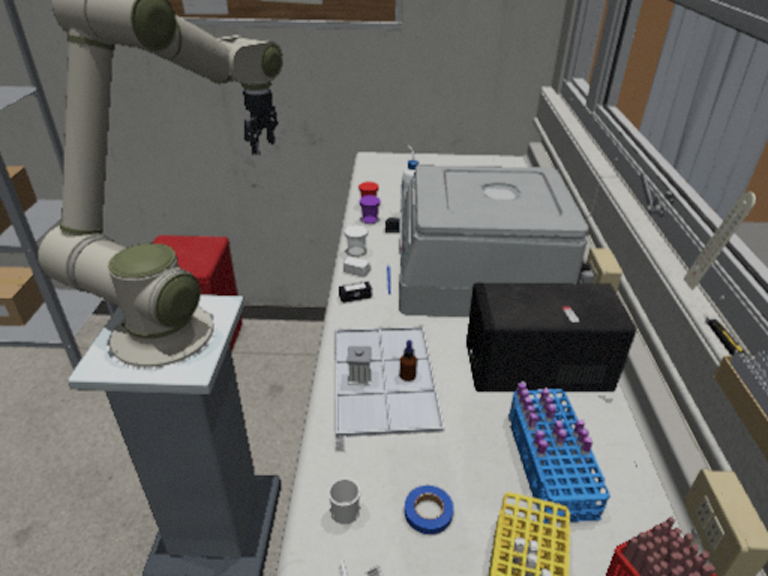

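The top view (1.5×) shows the bottle (479,264) in the rear row and the jar (482,305) in the front row.
- **Cup:** white lid at (269,321). The red (150,311) and purple (191,308) ones are look-alikes.
- **Timer:** (313,318) on the front half. The one at (724,178), beyond the yellow rack, belongs to the room.
- **Slide box:** the black item with a paper label at (361,316). The stapler is at (222,265).
- **Beaker:** the open round one at (612,310).

I'll confirm these in one crop and measure them.

```bash
python3 - <<'E'
from h import *
import pickle
d=pickle.load(open("top0.pkl","rb"));save(d,"crop0.png",(160,150,440,230),2.8)
P=cloud(d);im=d["image"];hsv=cv2.cvtColor(im,cv2.COLOR_RGB2HSV)
z=P[...,2];print("table z",np.nanmedian(z[200:220,20:60]), "front edge", ray(d,250,229,0))
m=((z>0.014)&(P[...,0]>.25)&(P[...,0]<.56)).astype(np.uint8)
n,l,st,c=cv2.connectedComponentsWithStats(m,connectivity=8)
for i in range(1,n):
    if st[i,4]>15:
        q=P[l==i];h=np.nanpercentile(q[:,2],95);t=q[q[:,2]>h-.008]
        r=cv2.minAreaRect((t[:,:2]*1000).astype(np.float32))
        print(st[i].tolist(),"h%.3f"%h,"c",np.round(r[0],0),"size",np.round(r[1],0),"ang%.0f"%r[2],"med",np.median(q[:,:2],0).round(3))
E
```

```text
table z -0.0011919292702524675 front edge [0.36845274 0.13233681 0.        ]
[98, 172, 24, 9, 124] h0.146 c [555. 640.] size [40. 11.] ang90 med [0.552 0.629]
[162, 172, 102, 11, 908] h0.183 c [557. 259.] size [321.   5.] ang90 med [0.55  0.264]
[143, 176, 10, 17, 144] h0.046 c [532. 518.] size [51. 23.] ang4 med [0.529 0.514]
[314, 177, 10, 5, 35] h0.077 c [ 559. -116.] size [10.  1.] ang90 med [ 0.555 -0.114]
[446, 185, 51, 18, 285] h0.031 c [ 514. -697.] size [ 25. 150.] ang16 med [ 0.513 -0.689]
[117, 196, 19, 19, 276] h0.073 c [450. 583.] size [61. 62.] ang83 med [0.449 0.581]
[314, 197, 15, 15, 195] h0.081 c [ 464. -125.] size [47. 44.] ang1 med [ 0.463 -0.124]
[89, 199, 20, 18, 281] h0.073 c [439. 684.] size [61. 62.] ang1 med [0.44  0.681]
[401, 199, 17, 14, 138] h0.063 c [ 462. -445.] size [47. 51.] ang2 med [ 0.462 -0.457]
[233, 200, 15, 23, 206] h0.037 c [433. 169.] size [79. 34.] ang21 med [0.434 0.169]
[200, 203, 16, 20, 205] h0.037 c [428. 287.] size [39. 63.] ang68 med [0.429 0.288]
[170, 205, 18, 18, 262] h0.074 c [421. 389.] size [61. 62.] ang1 med [0.42 0.39]
```

View pics/crop0.png

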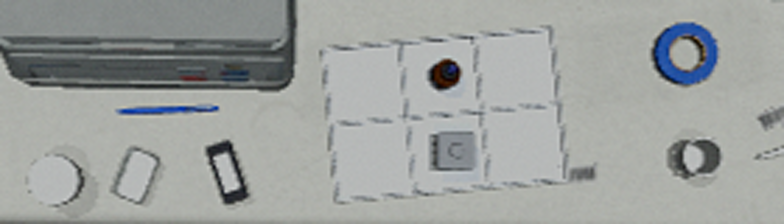

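The crop confirms it: lidded cup (55,180), timer with its display (136,175), slide box with label (227,173) and open beaker (694,158). Next I'll write a planner helper and move above the left group.

```bash
cat >> h.py <<'E'
def yaw(R): return np.degrees(np.arctan2(R[1,1],R[0,1]))  # angle of the closing line
def plan(p,ya,n,g,p0=None,y0=None,dec=3):
    """n equal rows from the present pose (or p0,y0) to TCP p, closing line at ya deg (nearest half turn chosen by caller), tool down"""
    s=telemetry.observe();R=np.array(s["tool_rot"])
    if p0 is None:p0=s["position"];y0=yaw(R);ax,ay=R[0,2],R[1,2]
    else: R=None
    p0=np.array(p0,float);p=np.array(p,float);rows=[];cur=p0.copy();cy=y0
    for i in range(n):
        a=np.radians(cy);Y=np.array([np.cos(a),np.sin(a),0]);Z=np.array([0,0,-1.]);X=np.cross(Y,Z);M=np.c_[X,Y,Z]
        tgt=p0+(p-p0)*(i+1)/n
        dl=np.round(M.T@(tgt-cur),dec);dy=np.round(np.radians(y0+(ya-y0)*(i+1)/n-cy),3)
        cur=cur+M@dl;cy+=np.degrees(dy);rows.append([*[float(x) for x in dl],0,0,float(-dy),g])
    print("[["+",".join("[%g,%g,%g,0,0,%g,%g]"%(r[0],r[1],r[2],r[5],r[6]) for r in rows)+"]]","end",cur.round(4),round(cy,2));return cur,cy
E
python3 - <<'E'
from h import *
d=snap("wrist");print(np.array(d["hand_eye"]).round(3).tolist(),np.array(d["K"]).round(0).tolist())
plan([.40,.29,.32],90,10,1)
E
```

```text
[[0.001, -0.956, -0.292, 0.074], [1.0, 0.001, -0.001, 0.001], [0.001, -0.292, 0.956, -0.119], [0.0, 0.0, 0.0, 1.0]] [[284.0, 0.0, 258.0], [0.0, 284.0, 194.0], [0.0, 0.0, 1.0]]
[[[-0.03,-0.016,-0.006,0,0,-0.028,1],[-0.03,-0.017,-0.007,0,0,-0.029,1],[-0.029,-0.017,-0.006,0,0,-0.028,1],[-0.029,-0.019,-0.007,0,0,-0.029,1],[-0.028,-0.019,-0.006,0,0,-0.028,1],[-0.028,-0.02,-0.006,0,0,-0.029,1],[-0.027,-0.021,-0.007,0,0,-0.028,1],[-0.027,-0.021,-0.006,0,0,-0.029,1],[-0.025,-0.023,-0.007,0,0,-0.028,1],[-0.026,-0.023,-0.006,0,0,-0.029,1]]] end [0.4003 0.2898 0.3198] 90.01
```

send_rows(
  deltas=[
    [[-0.03,-0.016,-0.006,0,0,-0.028,1],[-0.03,-0.017,-0.007,0,0,-0.029,1],[-0.029,-0.017,-0.006,0,0,-0.028,1],[-0.029,-0.019,-0.007,0,0,-0.029,1],[-0.028,-0.019,-0.006,0,0,-0.028,1],[-0.028,-0.02,-0.006,0,0,-0.029,1],[-0.027,-0.021,-0.007,0,0,-0.028,1],[-0.027,-0.021,-0.006,0,0,-0.029,1],[-0.025,-0.023,-0.007,0,0,-0.028,1],[-0.026,-0.023,-0.006,0,0,-0.029,1],[0,0,0,0,0,0,1],[0,0,0,0,0,0,1]],
  ],
)

```text
time_s: 1.65
position: [0.3999, 0.2902, 0.32]
tool_rot: [[-1.0, 0.0, -0.001], [0.0, 1.0, -0.0], [0.001, -0.0, -1.0]]
ft_force: [0.7, 0.0, -0.1]
grip_width: 0.0852
gripper_force: 0.0
```

```bash
cat >> h.py <<'E'
def blobs(d,x0,x1,y0,y1,zmin=.012,top=.008):
    P=cloud(d);z=P[...,2]
    m=((z>zmin)&(z<.12)&(P[...,0]>x0)&(P[...,0]<x1)&(P[...,1]>y0)&(P[...,1]<y1)).astype(np.uint8)
    n,l,st,c=cv2.connectedComponentsWithStats(m,connectivity=4)
    for i in range(1,n):
        if st[i,4]>150:
            q=P[l==i];h=np.percentile(q[:,2],95);t=q[q[:,2]>h-top]
            r=cv2.minAreaRect((t[:,:2]*1000).astype(np.float32))
            print(st[i].tolist(),"h%.3f"%h,"c",np.round(r[0],1),"size",np.round(r[1],0),"ang%.1f"%r[2])
E
python3 - <<'E'
from h import *
d=snap("wrist");save(d,"w1.png",scale=1.5)
P=cloud(d);print(np.nanmedian(P[150:300,200:300,2]),np.nanmin(P[...,2]))
blobs(d,.35,.53,.1,.46)
s=telemetry.observe();print(s["time_s"],s["position"],yaw(np.array(s["tool_rot"])),s["q"].round(0),np.array(s["tool_rot"]).round(3)[:,2])
E
```

```text
0.002432527084810815 -0.860335779651556
[155, 154, 45, 57, 1414] h0.035 c [435.2 169. ] size [80. 34.] ang20.0
[239, 154, 40, 48, 1284] h0.035 c [429.2 287.7] size [39. 65.] ang69.1
[307, 156, 50, 49, 1930] h0.071 c [421.5 389.7] size [65. 64.] ang8.4
1.7 [0.39969259 0.29038522 0.32006993] 90.03850367034497 [ 22.  14.  76.   0.  91. -68.] [-0.001 -0.    -1.   ]
```

View pics/w1.png

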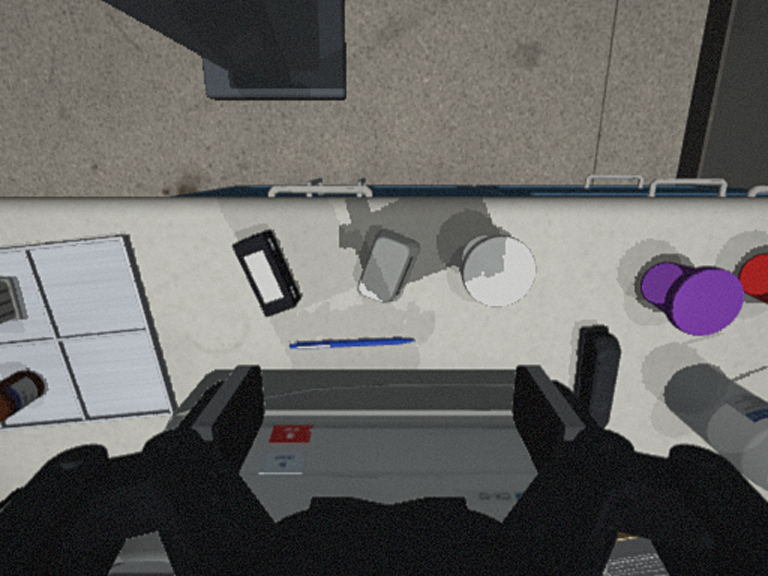

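The wrist view (1.5×) shows the slide box (267,272), timer (388,265) and white cup (498,270). Their sizes and heights match the description. I'll take the box first, since it is nearest the tray.

```bash
python3 - <<'E'
from h import *
a=plan([.434,.169,.10],110,7,1)
plan([.434,.169,.030],110,3,1,*a)
d=snap("wrist");blobs(d,.35,.53,.1,.46,.012,.04)
E
```

```text
[[[-0.005,-0.017,0.031,0,0,-0.05,1],[-0.004,-0.018,0.032,0,0,-0.05,1],[-0.003,-0.018,0.031,0,0,-0.049,1],[-0.002,-0.018,0.032,0,0,-0.05,1],[-0.002,-0.018,0.031,0,0,-0.05,1],[-0,-0.018,0.032,0,0,-0.05,1],[0,-0.018,0.031,0,0,-0.049,1]]] end [0.4344 0.1686 0.1001] 109.98
[[[0,0,0.023,0,0,-0,1],[0,0,0.024,0,0,-0,1],[0,0,0.023,0,0,-0,1]]] end [0.4344 0.1686 0.0301] 109.98
[155, 154, 45, 57, 1410] h0.035 c [435.2 169.4] size [80. 35.] ang20.2
[238, 154, 41, 48, 1284] h0.035 c [429.6 291.1] size [46. 66.] ang69.3
[307, 156, 50, 49, 1928] h0.071 c [421. 390.] size [65. 65.] ang74.8
```

send_rows(
  deltas=[
    [[-0.005,-0.017,0.031,0,0,-0.05,1],[-0.004,-0.018,0.032,0,0,-0.05,1],[-0.003,-0.018,0.031,0,0,-0.049,1],[-0.002,-0.018,0.032,0,0,-0.05,1],[-0.002,-0.018,0.031,0,0,-0.05,1],[0,-0.018,0.032,0,0,-0.05,1],[0,-0.018,0.031,0,0,-0.049,1],[0,0,0.023,0,0,0,1],[0,0,0.024,0,0,0,1],[0,0,0.023,0,0,0,1],[0,0,0,0,0,0,1],[0,0,0,0,0,0,-1]],
  ],
  squeeze=40,
)

```text
time_s: 3.25
position: [0.4351, 0.1686, 0.031]
tool_rot: [[-0.94, -0.342, 0.001], [-0.342, 0.94, 0.0], [-0.001, -0.0, -1.0]]
ft_force: [0.6, 0.5, -0.5]
grip_width: 0.0697
gripper_force: 0.0
```

send_rows(
  deltas=[
    [[0,0,0,0,0,0,-1],[0,0,0,0,0,0,-1],[0,0,0,0,0,0,-1],[0,0,0,0,0,0,-1],[0,0,0,0,0,0,-1]],
  ],
)

```text
time_s: 3.88
position: [0.4352, 0.1683, 0.0311]
tool_rot: [[-0.94, -0.341, 0.001], [-0.341, 0.94, 0.0], [-0.001, -0.0, -1.0]]
ft_force: [-1.1, 0.6, 6.6]
grip_width: 0.0336
gripper_force: 40.3
```

```bash
python3 - <<'E'
from h import *
a=plan([.435,.168,.151],110,3,-1)
a=plan([.515,-.115,.32],94.5,9,-1,*a)
E
```

```text
[[[0,-0,-0.04,0,0,-0,-1],[0,-0,-0.04,0,0,-0.001,-1],[0,-0,-0.04,0,0,0,-1]]] end [0.4352 0.1683 0.1511] 110.01
[[[0.002,-0.033,-0.019,0,0,0.03,-1],[0.002,-0.032,-0.019,0,0,0.03,-1],[0,-0.033,-0.018,0,0,0.03,-1],[-0,-0.033,-0.019,0,0,0.03,-1],[-0.002,-0.032,-0.019,0,0,0.03,-1],[-0.002,-0.033,-0.019,0,0,0.03,-1],[-0.003,-0.032,-0.018,0,0,0.031,-1],[-0.005,-0.033,-0.019,0,0,0.03,-1],[-0.005,-0.032,-0.019,0,0,0.03,-1]]] end [ 0.5146 -0.1149  0.3201] 94.48
```

send_rows(
  deltas=[
    [[0,0,-0.04,0,0,0,-1],[0,0,-0.04,0,0,0,-1],[0,0,-0.04,0,0,0,-1],[0.002,-0.033,-0.019,0,0,0.03,-1],[0.002,-0.032,-0.019,0,0,0.03,-1],[0,-0.033,-0.018,0,0,0.03,-1],[0,-0.033,-0.019,0,0,0.03,-1],[-0.002,-0.032,-0.019,0,0,0.03,-1],[-0.002,-0.033,-0.019,0,0,0.03,-1],[-0.003,-0.032,-0.018,0,0,0.031,-1],[-0.005,-0.033,-0.019,0,0,0.03,-1],[-0.005,-0.032,-0.019,0,0,0.03,-1]],
  ],
)

```text
time_s: 5.38
position: [0.514, -0.1161, 0.3201]
tool_rot: [[-0.997, -0.076, -0.0], [-0.076, 0.997, 0.0], [0.0, 0.0, -1.0]]
ft_force: [1.3, 0.2, -1.1]
grip_width: 0.033
gripper_force: 40.2
```

send_rows(
  deltas=[
    [[0,0,0,0,0,0,-1],[0,0,0,0,0,0,-1]],
  ],
)

```text
time_s: 5.62
position: [0.5136, -0.1145, 0.3189]
tool_rot: [[-0.997, -0.077, -0.001], [-0.077, 0.997, 0.001], [0.001, 0.001, -1.0]]
ft_force: [0.4, -0.1, -0.9]
grip_width: 0.0335
gripper_force: 40.2
```

```bash
python3 - <<'E'
from h import *
d=snap("wrist");save(d,"w2.png",scale=1.5)
import pickle;pickle.dump(d,open("w2.pkl","wb"))
blobs(d,.35,.65,-.35,.1,.03)
s=telemetry.observe();print(s["time_s"],s["position"],yaw(np.array(s["tool_rot"])),s["gripper_force"])
E
```

```text
[231, 108, 40, 41, 1472] h0.081 c [ 466.3 -127.2] size [47. 47.] ang0.0
[374, 193, 60, 95, 2882] h0.117 c [598.4  85.2] size [ 14. 102.] ang81.0
5.675 [ 0.51359619 -0.11424214  0.31882196] 94.47525514572854 40.16841217875481
```

View pics/w2.png

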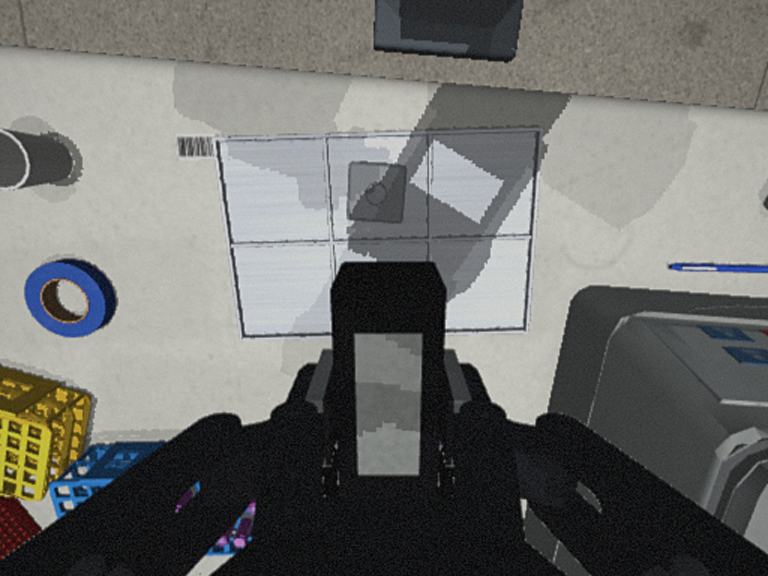

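The wrist view (1.5×) shows the whole tray. Its rim corners are near (218,138), (541,129), (528,330) and (243,337), and the jar lid is at (377,192). The box is held centred.

```bash
cat >> h.py <<'E'
def bay(x,y):
    t=np.load("tray.npy");c,s=np.cos(t[2]),np.sin(t[2]);return t[:2]+np.array([c*x-s*y,s*x+c*y])
E
python3 - <<'E'
from h import *
import pickle
d=pickle.load(open("w2.pkl","rb"))
px=np.array([[218,138],[541,129],[528,330],[243,337]],float)/1.5
p=np.array([ray(d,*c,.012) for c in px])[:,:2]; print(p.round(4).tolist())
fr,fl,rl,rr=p
print("w",np.linalg.norm(fl-fr),np.linalg.norm(rl-rr),"d",np.linalg.norm(rl-fl),np.linalg.norm(rr-fr))
w=(fl-fr)+(rl-rr);dd=(rl-fl)+(rr-fr)
yw=np.arctan2(-w[0],w[1]);y2=np.arctan2(dd[1],dd[0]);print("yaw",yw,y2)
th=(yw*3+y2*2)/5;c=p.mean(0);np.save("tray.npy",[*c,th]);print(c,th)
for b in [(.05,.1),(.05,-.1),(-.05,.1),(-.05,-.1),(-.05,0)]: print(b,bay(*b).round(4))
D=pickle.load(open("top0.pkl","rb"))
for u,v in [(320,46),(552,28),(569,182),(336,202)]: print("top",ray(D,160+u/2.8,150+v/2.8,.012).round(3))
E
```

```text
[[0.4325, -0.2801], [0.4009, 0.0216], [0.6021, 0.0446], [0.6342, -0.2608]]
w 0.30336260077060195 0.30704467872465785 d 0.20248119350857047 0.2025734743504911
yaw 0.10446006923533205 0.10465615546858531
[ 0.51743271 -0.11869967] 0.10453850372863335
(0.05, 0.1) [ 0.5567 -0.014 ]
(0.05, -0.1) [ 0.5776 -0.2129]
(-0.05, 0.1) [ 0.4573 -0.0245]
(-0.05, -0.1) [ 0.4781 -0.2234]
(-0.05, 0) [ 0.4677 -0.1239]
top [0.604 0.045 0.012]
top [ 0.632 -0.265  0.012]
top [ 0.427 -0.287  0.012]
top [0.396 0.021 0.012]
```

```bash
python3 - <<'E'
from h import *
np.save("tray.npy",[.516,-.120,.1045])
b=bay(-.05,-.1);print(b)
a=plan([*b,.16],96,4,-1)
a=plan([*b,.036],96,4,-1,*a)
E
```

```text
[ 0.47670375 -0.22466998]
[[[0.011,-0.027,0.04,0,0,-0.007,-1],[0.012,-0.027,0.039,0,0,-0.006,-1],[0.012,-0.026,0.04,0,0,-0.007,-1],[0.011,-0.027,0.04,0,0,-0.007,-1]]] end [ 0.4772 -0.2249  0.1598] 96.02
[[[0,0,0.031,0,0,0,-1],[0,0,0.031,0,0,0,-1],[0,0,0.031,0,0,0,-1],[0,0,0.031,0,0,0,-1]]] end [ 0.4772 -0.2249  0.0358] 96.02
```

send_rows(
  deltas=[
    [[0.011,-0.027,0.04,0,0,-0.007,-1],[0.012,-0.027,0.039,0,0,-0.006,-1],[0.012,-0.026,0.04,0,0,-0.007,-1],[0.011,-0.027,0.04,0,0,-0.007,-1],[0,0,0,0,0,0,-1],[0,0,0.036,0,0,0,-1],[0,0,0.036,0,0,0,-1],[0,0,0.034,0,0,0,-1],[0,0,0.01,0,0,0,-1],[0,0,0.007,0,0,0,-1],[0,0,0,0,0,0,-1],[0,0,0,0,0,0,0.4]],
  ],
)

```text
time_s: 7.18
position: [0.478, -0.226, 0.0383]
tool_rot: [[-0.995, -0.104, 0.001], [-0.104, 0.995, -0.001], [-0.001, -0.001, -1.0]]
ft_force: [-0.0, 0.6, 0.0]
grip_width: 0.0503
gripper_force: 0.0
```

send_rows(
  deltas=[
    [[0,0,0,0,0,0,0.4],[0,0,0,0,0,0,0.4],[0,0,0,0,0,0,0.4],[0,0,-0.03,0,0,0,0.4],[0,0,-0.04,0,0,0,1],[0,0,-0.04,0,0,0,1],[0,0,0,0,0,0,1]],
  ],
)

```text
time_s: 8.05
position: [0.4785, -0.2264, 0.15]
tool_rot: [[-0.995, -0.104, 0.005], [-0.104, 0.995, -0.004], [-0.004, -0.004, -1.0]]
ft_force: [0.3, -0.2, -1.0]
grip_width: 0.0852
gripper_force: 0.0
```

```bash
python3 - <<'E'
from h import *
s=telemetry.observe();print(s["time_s"],s["position"],s["q"].round(0))
a=plan([.47,-.06,.25],110,5,1)
a=plan([.4297,.2905,.16],159.3,11,1,*a)
a=plan([.4297,.2905,.037],159.3,4,1,*a)
E
```

```text
8.05 [ 0.47846913 -0.22638077  0.14998901] [ -38.   26.   87.    0.   67. -134.]
[[[-0.002,0.033,-0.02,0,0,-0.049,1],[-0.003,0.033,-0.02,0,0,-0.049,1],[-0.005,0.033,-0.02,0,0,-0.049,1],[-0.007,0.033,-0.02,0,0,-0.049,1],[-0.008,0.032,-0.02,0,0,-0.049,1]]] end [ 0.47   -0.0603  0.25  ] 110.01
[[[-0.007,0.031,0.008,0,0,-0.078,1],[-0.01,0.031,0.008,0,0,-0.078,1],[-0.013,0.029,0.009,0,0,-0.079,1],[-0.014,0.029,0.008,0,0,-0.078,1],[-0.017,0.027,0.008,0,0,-0.078,1],[-0.019,0.026,0.008,0,0,-0.078,1],[-0.021,0.025,0.008,0,0,-0.078,1],[-0.022,0.023,0.008,0,0,-0.079,1],[-0.024,0.021,0.009,0,0,-0.078,1],[-0.026,0.019,0.008,0,0,-0.078,1],[-0.028,0.016,0.008,0,0,-0.078,1]]] end [0.4303 0.2907 0.16  ] 159.28
[[[0,0,0.031,0,0,-0,1],[0,0,0.03,0,0,-0,1],[0,0,0.031,0,0,-0,1],[0,0,0.031,0,0,-0,1]]] end [0.4303 0.2907 0.037 ] 159.28
```

send_rows(
  deltas=[
    [[-0.002,0.033,-0.02,0,0,-0.049,1],[-0.003,0.033,-0.02,0,0,-0.049,1],[-0.005,0.033,-0.02,0,0,-0.049,1],[-0.007,0.033,-0.02,0,0,-0.049,1],[-0.008,0.032,-0.02,0,0,-0.049,1],[-0.007,0.031,0.008,0,0,-0.078,1],[-0.01,0.031,0.008,0,0,-0.078,1],[-0.013,0.029,0.009,0,0,-0.079,1],[-0.014,0.029,0.008,0,0,-0.078,1],[-0.017,0.027,0.008,0,0,-0.078,1],[-0.019,0.026,0.008,0,0,-0.078,1],[-0.021,0.025,0.008,0,0,-0.078,1]],
  ],
)

```text
time_s: 9.55
position: [0.4432, 0.165, 0.189]
tool_rot: [[-0.623, -0.782, -0.002], [-0.782, 0.623, -0.0], [0.001, 0.001, -1.0]]
ft_force: [0.6, -0.4, -0.2]
grip_width: 0.0853
gripper_force: 0.0
```

send_rows(
  deltas=[
    [[-0.022,0.023,0.008,0,0,-0.079,1],[-0.024,0.021,0.009,0,0,-0.078,1],[-0.026,0.019,0.008,0,0,-0.078,1],[-0.028,0.016,0.008,0,0,-0.078,1],[0,0,0.03,0,0,0,1],[0,0,0,0,0,0,1]],
  ],
)

```text
time_s: 10.3
position: [0.428, 0.291, 0.125]
tool_rot: [[-0.353, -0.935, -0.006], [-0.935, 0.353, -0.002], [0.004, 0.004, -1.0]]
ft_force: [-0.5, 0.2, 1.3]
grip_width: 0.0851
gripper_force: 0.0
```

```bash
python3 - <<'E'
from h import *
s=telemetry.observe();print(s["time_s"],s["position"],s["q"].round(0),yaw(np.array(s["tool_rot"])))
d=snap("wrist");blobs(d,.35,.53,.22,.46);blobs(d,.35,.53,.22,.35,.012,.04);save(d,"w3.png",(100,100,500,384),1.6)
a=plan([.4297,.2905,.038],159.3,3,1)
E
```

```text
10.3 [0.42800607 0.2909818  0.12497283] [  21.   27.   91.   -0.   63. -138.] 159.30330655390037
[215, 172, 82, 51, 4014] h0.035 c [429.1 286.2] size [38. 64.] ang69.9
[157, 243, 20, 41, 177] h0.120 c [468.8 275.8] size [23.  6.] ang85.9
[269, 266, 86, 81, 4407] h0.071 c [417.1 377.7] size [40. 60.] ang56.5
[215, 172, 82, 51, 4014] h0.035 c [430.6 290. ] size [46. 66.] ang69.5
[157, 243, 20, 41, 177] h0.120 c [468.8 275.8] size [23.  6.] ang85.9
[[[0,-0,0.029,0,0,-0,1],[0,-0.001,0.03,0,0,-0,1],[0,0,0.029,0,0,-0,1]]] end [0.4298 0.2907 0.0384] 159.28
```

View pics/w3.png

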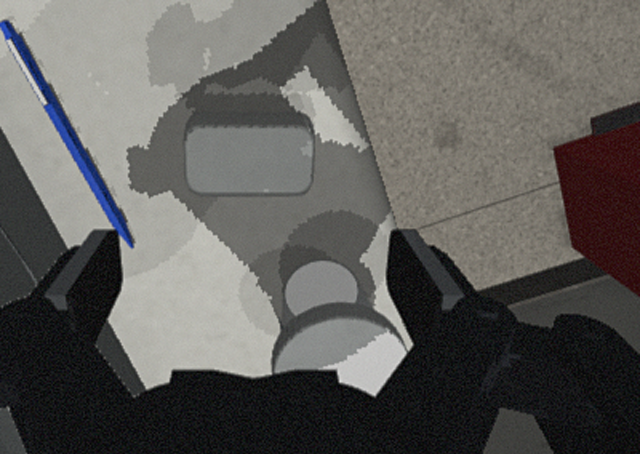

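The crop shows the timer top (250,160) between the fingers with its sloping front upward (pixel row 105), which matches the measurement. The fingers clear the pen at (65,130).

send_rows(
  deltas=[
    [[0,0,0.03,0,0,0,1],[0,0,0.03,0,0,0,1],[0,0,0.027,0,0,0,1],[0,0,0,0,0,0,1],[0,0,0,0,0,0,-1],[0,0,0,0,0,0,-1],[0,0,0,0,0,0,-1],[0,0,0,0,0,0,-1],[0,0,0,0,0,0,-1]],
  ],
  squeeze=40,
)

```text
time_s: 11.48
position: [0.4301, 0.2915, 0.0426]
tool_rot: [[-0.354, -0.935, 0.003], [-0.935, 0.354, 0.001], [-0.002, -0.002, -1.0]]
ft_force: [-1.4, -1.7, 10.0]
grip_width: 0.0618
gripper_force: 41.2
```

```bash
python3 - <<'E'
from h import *
s=telemetry.observe();print(s["time_s"],s["position"],s["q"].round(0),yaw(np.array(s["tool_rot"])))
p=s["position"];b=bay(.05,-.1);print(b)
a=plan([p[0],p[1],.158],159.3,3,-1)
a=plan([.50,-.03,.25],116,9,-1,*a)
a=plan([*b,.18],96,6,-1,*a)
E
```

```text
11.475 [0.43009226 0.29150112 0.04255843] [  21.   34.   95.   -0.   51. -138.] 159.2730916359041
[ 0.57615823 -0.21423899]
[[[0,0,-0.038,0,0,-0,-1],[0,0,-0.039,0,0,-0,-1],[0,0,-0.038,0,0,-0,-1]]] end [0.4301 0.2915 0.1576] 159.27
[[[0.031,-0.02,-0.01,0,0,0.084,-1],[0.029,-0.022,-0.011,0,0,0.084,-1],[0.026,-0.025,-0.01,0,0,0.084,-1],[0.025,-0.027,-0.01,0,0,0.084,-1],[0.023,-0.029,-0.01,0,0,0.084,-1],[0.019,-0.031,-0.011,0,0,0.084,-1],[0.018,-0.032,-0.01,0,0,0.083,-1],[0.014,-0.033,-0.01,0,0,0.084,-1],[0.012,-0.035,-0.01,0,0,0.084,-1]]] end [ 0.4999 -0.0301  0.2496] 116.01
[[[0.002,-0.033,0.012,0,0,0.058,-1],[0,-0.033,0.011,0,0,0.058,-1],[-0.002,-0.034,0.012,0,0,0.059,-1],[-0.003,-0.033,0.011,0,0,0.058,-1],[-0.006,-0.032,0.012,0,0,0.058,-1],[-0.008,-0.033,0.012,0,0,0.058,-1]]] end [ 0.5765 -0.2145  0.1796] 96.02
```

send_rows(
  deltas=[
    [[0,0,-0.02,0,0,0,-1],[0,0,-0.03,0,0,0,-1],[0,0,0,0,0,0,-1]],
  ],
)

```text
time_s: 11.85
position: [0.4305, 0.2918, 0.093]
tool_rot: [[-0.354, -0.935, 0.005], [-0.935, 0.354, 0.002], [-0.004, -0.004, -1.0]]
ft_force: [0.6, 1.2, -1.6]
grip_width: 0.0611
gripper_force: 43.3
```

```bash
python3 - <<'E'
from h import *
s=telemetry.observe();print(s["time_s"],s["position"],s["ft_force"],s["grip_width"])
d=snap("wrist");save(d,"w4.png",(130,150,420,360),2)
P=cloud(d);print(P[230:300:10,256].round(3))
E
```

```text
11.85 [0.43050618 0.29179355 0.09304257] [ 0.55103046  1.19847142 -1.59166401] 0.061132528079605265
[[0.427 0.277 0.084]
 [0.429 0.282 0.084]
 [0.431 0.287 0.083]
 [0.433 0.292 0.084]
 [0.435 0.297 0.084]
 [0.458 0.355 0.001]
 [0.461 0.364 0.002]]
```

View pics/w4.png

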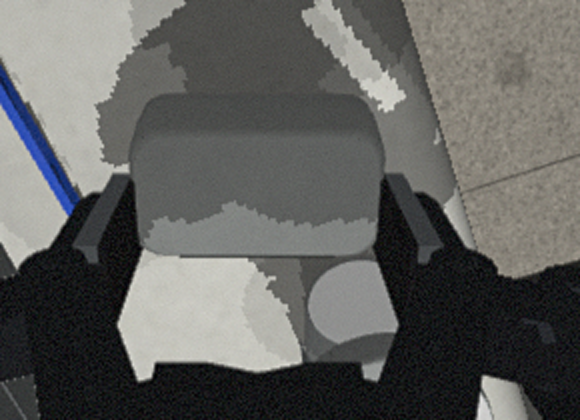

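The timer is held level: its top face reads a constant 0.084 m and is centred at (258,190) in the crop. I'll carry it to the rear right bay.

send_rows(
  deltas=[
    [[0,0,-0.035,0,0,0,-1],[0,0,-0.035,0,0,0,-1],[0.031,-0.02,-0.01,0,0,0.084,-1],[0.029,-0.022,-0.011,0,0,0.084,-1],[0.026,-0.025,-0.01,0,0,0.084,-1],[0.025,-0.027,-0.01,0,0,0.084,-1],[0.023,-0.029,-0.01,0,0,0.084,-1],[0.019,-0.031,-0.011,0,0,0.084,-1],[0.018,-0.032,-0.01,0,0,0.083,-1],[0.014,-0.033,-0.01,0,0,0.084,-1],[0.012,-0.035,-0.01,0,0,0.084,-1],[0,0,0,0,0,0,-1]],
  ],
)

```text
time_s: 13.4
position: [0.4996, -0.0321, 0.252]
tool_rot: [[-0.9, -0.436, -0.0], [-0.436, 0.9, -0.0], [0.0, -0.0, -1.0]]
ft_force: [0.2, 0.7, -1.2]
grip_width: 0.0613
gripper_force: 43.8
```

send_rows(
  deltas=[
    [[0.002,-0.033,0.005,0,0,0.058,-1],[0,-0.033,0.005,0,0,0.058,-1],[-0.002,-0.034,0.005,0,0,0.059,-1],[-0.003,-0.033,0.005,0,0,0.058,-1],[-0.006,-0.032,0.01,0,0,0.058,-1],[-0.008,-0.033,0.01,0,0,0.058,-1],[0,0,0.02,0,0,0,-1],[0,0,0,0,0,0,-1]],
  ],
)

```text
time_s: 14.4
position: [0.5752, -0.2135, 0.1901]
tool_rot: [[-0.994, -0.106, -0.004], [-0.106, 0.994, 0.003], [0.004, 0.003, -1.0]]
ft_force: [-0.6, 0.4, -0.8]
grip_width: 0.0614
gripper_force: 43.8
```

```bash
python3 - <<'E'
from h import *
s=telemetry.observe();print(s["time_s"],s["position"],s["q"].round(0),yaw(np.array(s["tool_rot"])))
d=snap("wrist");save(d,"w5.png",(0,0,512,384),1.4)
import pickle;pickle.dump(d,open("w5.pkl","wb"))
blobs(d,.40,.54,-.3,.0,.02)
P=cloud(d);z=P[...,2];t=s["position"][2]
m=(z>t-.02)&(z<t+.0)&(abs(P[...,0]-.57)<.06)&(abs(P[...,1]+.21)<.06);q=P[m];print("held",len(q),cv2.minAreaRect((q[:,:2]*1000).astype(np.float32)),np.median(q[:,2]))
a=plan([*bay(.05,-.1),.048],96,4,-1)
E
```

```text
14.4 [ 0.57521738 -0.21350387  0.19005732] [ -31.   31.   70.    0.   79. -128.] 96.09157369977461
[236, 30, 40, 95, 3588] h0.039 c [ 477.9 -225.1] size [79. 34.] ang6.1
[335, 36, 85, 73, 4781] h0.081 c [ 466.8 -127.8] size [47. 47.] ang0.1
held 9484 ((571.0296020507812, -212.94793701171875), (40.15122604370117, 88.27935028076172), 6.117310047149658) 0.18091429123301822
[[[-0,-0,0.036,0,0,0,-1],[-0,-0,0.036,0,0,0.001,-1],[-0,-0.001,0.036,0,0,0,-1],[-0,0,0.036,0,0,0.001,-1]]] end [ 0.5758 -0.2146  0.0475] 95.99
```

View pics/w5.png

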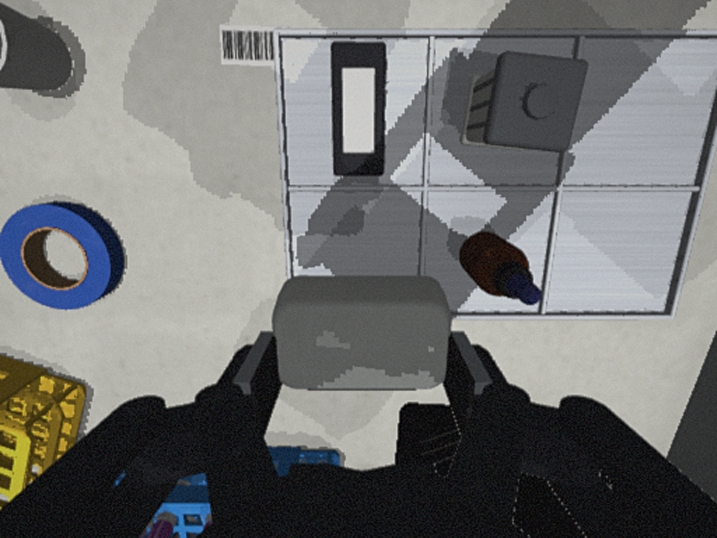

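The wrist view (1.4×) shows the box squarely in its bay (358,108). The jar (540,100) and bottle (500,265) are undisturbed. I'll check the held timer's offset along x.

```bash
python3 - <<'E'
from h import *
import pickle
d=pickle.load(open("w5.pkl","rb"));P=cloud(d)
# column through the timer's middle: profile along x
for r in range(190,300,5): print(r,P[r,258].round(3))
E
```

```text
190 [ 0.589 -0.211  0.005]
195 [ 0.595 -0.21   0.006]
200 [ 0.552 -0.215  0.158]
205 [ 0.552 -0.215  0.167]
210 [ 0.552 -0.215  0.173]
215 [ 0.552 -0.215  0.179]
220 [ 0.554 -0.215  0.182]
225 [ 0.557 -0.215  0.18 ]
230 [ 0.559 -0.214  0.182]
235 [ 0.563 -0.214  0.18 ]
240 [ 0.565 -0.214  0.181]
245 [ 0.568 -0.214  0.181]
250 [ 0.571 -0.213  0.18 ]
255 [ 0.573 -0.213  0.182]
260 [ 0.576 -0.213  0.181]
265 [ 0.579 -0.212  0.181]
270 [ 0.582 -0.212  0.181]
275 [ 0.584 -0.212  0.181]
280 [ 0.707 -0.198  0.001]
285 [ 0.714 -0.198  0.   ]
290 [ 0.722 -0.197 -0.   ]
295 [ 0.729 -0.196  0.   ]
```

The near edge is vertical at x = 0.552 and the timer is 48 mm deep, so its centre is about 0.576, which is the TCP. Placing it.

send_rows(
  deltas=[
    [[0,0,0.036,0,0,0,-1],[0,0,0.036,0,0,0,-1],[0,0,0.036,0,0,0,-1],[0,0,0.022,0,0,0,-1],[0,0,0.01,0,0,0,-1],[0,0,0,0,0,0,-1],[0,0,0.002,0,0,0,-1],[0,0,0,0,0,0,0.85],[0,0,0,0,0,0,0.85],[0,0,0,0,0,0,0.85]],
  ],
)

```text
time_s: 15.7
position: [0.576, -0.2148, 0.0506]
tool_rot: [[-0.994, -0.105, 0.0], [-0.105, 0.994, -0.0], [-0.0, -0.0, -1.0]]
ft_force: [-0.1, 0.8, -0.1]
grip_width: 0.0791
gripper_force: 0.0
```

```bash
python3 - <<'E'
from h import *
s=telemetry.observe();p=s["position"];print(s["time_s"],p,s["grip_width"],s["ft_force"],s["q"].round(0))
a=plan([p[0]-.0,p[1],.17],96,4,1)
a=plan([.48,-.26,.25],82,6,1,*a)
a=plan([.40,-.445,.28],68,6,1,*a)
E
```

```text
15.7 [ 0.57597834 -0.21475807  0.05058863] 0.07913779418712366 [-0.07721317  0.80004729 -0.05681558] [ -31.   40.   79.   -0.   61. -127.]
[[[0,0,-0.03,0,0,0,1],[0,0,-0.03,0,0,0,1],[0,0,-0.03,0,0,0,1],[0,0,-0.029,0,0,0,1]]] end [ 0.576  -0.2148  0.1696] 96.03
[[[0.017,-0.006,-0.013,0,0,0.041,1],[0.016,-0.006,-0.014,0,0,0.041,1],[0.016,-0.007,-0.013,0,0,0.04,1],[0.016,-0.008,-0.014,0,0,0.041,1],[0.016,-0.009,-0.013,0,0,0.041,1],[0.015,-0.009,-0.013,0,0,0.041,1]]] end [ 0.4798 -0.2602  0.2496] 81.99
[[[0.009,-0.032,-0.005,0,0,0.041,1],[0.007,-0.033,-0.005,0,0,0.04,1],[0.007,-0.033,-0.005,0,0,0.041,1],[0.005,-0.033,-0.005,0,0,0.041,1],[0.003,-0.034,-0.005,0,0,0.04,1],[0.002,-0.033,-0.005,0,0,0.041,1]]] end [ 0.4003 -0.445   0.2796] 68.01
```

send_rows(
  deltas=[
    [[0,0,-0.03,0,0,0,0.85],[0,0,-0.03,0,0,0,1],[0,0,-0.03,0,0,0,1],[0,0,-0.03,0,0,0,1],[0.017,-0.006,-0.013,0,0,0.041,1],[0.016,-0.006,-0.014,0,0,0.041,1],[0.016,-0.007,-0.013,0,0,0.04,1],[0.016,-0.008,-0.014,0,0,0.041,1],[0.016,-0.009,-0.013,0,0,0.041,1],[0.015,-0.009,-0.013,0,0,0.041,1],[0.009,-0.032,-0.005,0,0,0.041,1],[0.007,-0.033,-0.005,0,0,0.04,1]],
  ],
)

```text
time_s: 17.2
position: [0.4525, -0.3226, 0.2612]
tool_rot: [[-0.975, 0.221, 0.0], [0.221, 0.975, -0.0], [-0.0, -0.0, -1.0]]
ft_force: [1.2, -0.5, 0.2]
grip_width: 0.0855
gripper_force: 0.0
```

send_rows(
  deltas=[
    [[0.007,-0.033,-0.005,0,0,0.041,1],[0.005,-0.033,-0.005,0,0,0.041,1],[0.003,-0.034,-0.005,0,0,0.04,1],[0.002,-0.033,-0.005,0,0,0.041,1],[0,0,0,0,0,0,1],[0,0,0,0,0,0,1]],
  ],
)

```text
time_s: 17.95
position: [0.3999, -0.4445, 0.2804]
tool_rot: [[-0.927, 0.375, -0.0], [0.375, 0.927, 0.001], [0.0, 0.0, -1.0]]
ft_force: [0.3, 0.4, -1.0]
grip_width: 0.0852
gripper_force: 0.0
```

```bash
python3 - <<'E'
from h import *
s=telemetry.observe();print(s["time_s"],s["position"],s["q"].round(0),yaw(np.array(s["tool_rot"])))
d=snap("wrist");save(d,"w6.png",(0,0,512,384),1.3)
import pickle;pickle.dump(d,open("w6.pkl","wb"))
blobs(d,.35,.56,-.55,-.35,.02);blobs(d,.35,.56,-.55,-.35,.05)
blobs(d,.35,.65,-.33,-.1,.02)
E
```

```text
17.95 [ 0.39993113 -0.44450552  0.28040035] [ -59.   26.   64.    0.   90. -127.] 67.99506656336385
[254, 192, 41, 44, 976] h0.062 c [ 463.9 -447.4] size [51. 51.] ang50.7
[254, 196, 41, 40, 475] h0.062 c [ 463.9 -447.4] size [51. 51.] ang50.7
[485, 102, 27, 42, 869] h0.055 c [ 464.8 -148. ] size [ 8. 41.] ang81.3
[410, 125, 50, 66, 2008] h0.038 c [ 477.6 -225.6] size [80. 35.] ang5.8
[427, 195, 57, 42, 1533] h0.038 c [ 571.1 -215.4] size [40. 64.] ang5.1
```

View pics/w6.png

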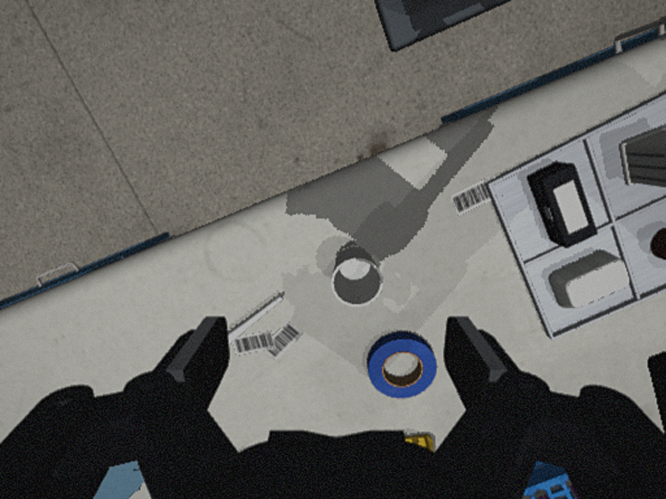

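The wrist view (1.3×) shows the beaker rim (357,278), tape roll (402,365), and the box (560,205) and timer (590,278) in their bays. The timer's top reads y −215 and its height matches the box, so it lies flat. Next I'll grasp the beaker at (0.464, −0.447).

```bash
python3 - <<'E'
from h import *
a=plan([.464,-.4475,.12],75,6,1)
a=plan([.464,-.4475,.056],75,3,1,*a)
d=snap("wrist");blobs(d,.48,.66,-.55,-.33,.009)
E
```

```text
[[[-0.01,0.003,0.027,0,0,-0.02,1],[-0.01,0.004,0.026,0,0,-0.021,1],[-0.01,0.003,0.027,0,0,-0.02,1],[-0.011,0.003,0.027,0,0,-0.02,1],[-0.01,0.002,0.027,0,0,-0.02,1],[-0.01,0.003,0.026,0,0,-0.021,1]]] end [ 0.4637 -0.4471  0.1204] 75.02
[[[-0,-0,0.021,0,0,0,1],[-0,-0,0.022,0,0,0,1],[-0,-0,0.021,0,0,0,1]]] end [ 0.4637 -0.4471  0.0564] 75.02
[265, 212, 28, 24, 409] h0.061 c [ 485.1 -447.4] size [10. 37.] ang0.1
[282, 256, 54, 50, 1645] h0.021 c [ 602.7 -440.6] size [81. 82.] ang35.4
```

send_rows(
  deltas=[
    [[-0.01,0.003,0.027,0,0,-0.02,1],[-0.01,0.004,0.026,0,0,-0.021,1],[-0.01,0.003,0.027,0,0,-0.02,1],[-0.011,0.003,0.027,0,0,-0.02,1],[-0.01,0.002,0.027,0,0,-0.02,1],[-0.01,0.003,0.026,0,0,-0.021,1],[0,0,0.021,0,0,0,1],[0,0,0.022,0,0,0,1],[0,0,0.021,0,0,0,1],[0,0,0,0,0,0,1],[0,0,0,0,0,0,-1],[0,0,0,0,0,0,-1]],
  ],
  squeeze=25,
)

```text
time_s: 19.55
position: [0.4641, -0.4481, 0.0575]
tool_rot: [[-0.966, 0.259, 0.001], [0.259, 0.966, -0.001], [-0.001, -0.001, -1.0]]
ft_force: [-0.5, 0.3, 0.6]
grip_width: 0.0512
gripper_force: 0.6
```

send_rows(
  deltas=[
    [[0,0,0,0,0,0,-1],[0,0,0,0,0,0,-1],[0,0,0,0,0,0,-1],[0,0,-0.02,0,0,0,-1],[0,0,-0.03,0,0,0,-1],[0,0,0,0,0,0,-1]],
  ],
)

```text
time_s: 20.3
position: [0.4643, -0.4486, 0.1085]
tool_rot: [[-0.966, 0.259, 0.003], [0.259, 0.966, -0.004], [-0.003, -0.003, -1.0]]
ft_force: [-0.2, -0.6, -0.0]
grip_width: 0.0496
gripper_force: 26.2
```

```bash
python3 - <<'E'
from h import *
s=telemetry.observe();p=s["position"];print(s["time_s"],p,s["grip_width"],s["ft_force"],s["q"].round(0))
d=snap("wrist");save(d,"w7.png",(130,120,420,340),1.6)
P=cloud(d);z=P[...,2];m=(z>p[2]-.02)&(z<p[2]+.015)&(np.hypot(P[...,0]-p[0],P[...,1]-p[1])<.032)
q=P[m];print(len(q),cv2.minEnclosingCircle((q[:,:2]*1000).astype(np.float32)),np.percentile(q[:,2],[5,50,95]))
b=bay(.05,.1);print(b)
a=plan([p[0]-.01,p[1],.23],75,4,-1)
a=plan([.50,-.22,.26],86,7,-1,*a)
a=plan([*b,.24],94,6,-1,*a)
E
```

```text
20.3 [ 0.46427142 -0.44863145  0.10849186] 0.04958635268029262 [-0.217459   -0.55203594 -0.03246828] [ -55.   38.   70.   -0.   71. -130.]
7546 ((460.877685546875, -447.6168518066406), 30.94632339477539) [0.09088629 0.10717579 0.11864067]
[ 0.55529625 -0.01533002]
[[[0.002,-0.001,-0.031,0,0,-0,-1],[0.003,-0.001,-0.031,0,0,-0,-1],[0.002,-0,-0.03,0,0,-0,-1],[0.002,-0.001,-0.031,0,0,-0,-1]]] end [ 0.4543 -0.4486  0.2298] 75.0
[[[0.002,0.033,-0.004,0,0,-0.027,-1],[0.001,0.034,-0.005,0,0,-0.028,-1],[0.001,0.033,-0.004,0,0,-0.027,-1],[-0.001,0.033,-0.004,0,0,-0.028,-1],[-0.001,0.033,-0.005,0,0,-0.027,-1],[-0.003,0.034,-0.004,0,0,-0.028,-1],[-0.003,0.033,-0.004,0,0,-0.027,-1]]] end [ 0.4999 -0.2197  0.2598] 86.0
[[[-0.007,0.035,0.003,0,0,-0.023,-1],[-0.007,0.034,0.004,0,0,-0.024,-1],[-0.009,0.034,0.003,0,0,-0.023,-1],[-0.009,0.034,0.003,0,0,-0.023,-1],[-0.01,0.034,0.003,0,0,-0.023,-1],[-0.011,0.034,0.004,0,0,-0.024,-1]]] end [ 0.5553 -0.0152  0.2398] 94.02
```

View pics/w7.png

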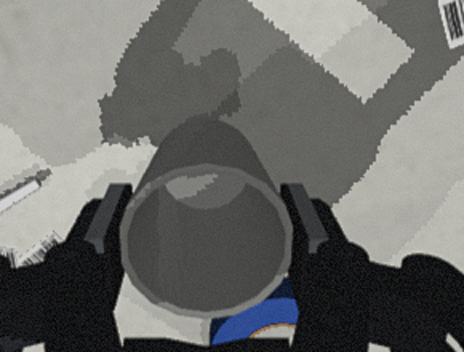

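The crop shows the beaker held upright by its rim, centred at (207,240). Carrying it to the rear left bay.

send_rows(
  deltas=[
    [[0.002,-0.001,-0.031,0,0,0,-1],[0.003,-0.001,-0.031,0,0,0,-1],[0.002,0,-0.03,0,0,0,-1],[0.002,-0.001,-0.031,0,0,0,-1],[0.002,0.033,-0.004,0,0,-0.027,-1],[0.001,0.034,-0.005,0,0,-0.028,-1],[0.001,0.033,-0.004,0,0,-0.027,-1],[-0.001,0.033,-0.004,0,0,-0.028,-1],[-0.001,0.033,-0.005,0,0,-0.027,-1],[-0.003,0.034,-0.004,0,0,-0.028,-1],[-0.003,0.033,-0.004,0,0,-0.027,-1]],
  ],
)

```text
time_s: 21.72
position: [0.4997, -0.2183, 0.2579]
tool_rot: [[-0.998, 0.069, -0.002], [0.069, 0.998, 0.001], [0.002, 0.001, -1.0]]
ft_force: [0.3, -0.4, 0.1]
grip_width: 0.0497
gripper_force: 26.4
```

send_rows(
  deltas=[
    [[-0.007,0.035,0.003,0,0,-0.023,-1],[-0.007,0.034,0.004,0,0,-0.024,-1],[-0.009,0.034,0.003,0,0,-0.023,-1],[-0.009,0.034,0.003,0,0,-0.023,-1],[-0.01,0.034,0.003,0,0,-0.023,-1],[-0.011,0.034,0.004,0,0,-0.024,-1],[0,0,0,0,0,0,-1],[0,0,0,0,0,0,-1]],
  ],
)

```text
time_s: 22.72
position: [0.555, -0.0154, 0.2385]
tool_rot: [[-0.998, -0.07, -0.002], [-0.07, 0.998, 0.0], [0.002, 0.0, -1.0]]
ft_force: [0.3, -1.2, -0.6]
grip_width: 0.0498
gripper_force: 26.4
```

```bash
python3 - <<'E'
from h import *
s=telemetry.observe();p=s["position"];print(s["time_s"],p,s["grip_width"],s["ft_force"],s["q"].round(0))
d=snap("wrist");save(d,"w8.png",None,1.3)
a=plan([*bay(.05,.1),.063],95,5,-1)
E
```

```text
22.725 [ 0.55498194 -0.01544893  0.23848389] 0.049755907558410535 [ 0.27770446 -1.24643849 -0.63277575] [ -14.   23.   75.   -0.   82. -108.]
[[[-0,0,0.035,0,0,-0.004,-1],[-0,0,0.035,0,0,-0.003,-1],[-0,0,0.035,0,0,-0.004,-1],[-0,0,0.036,0,0,-0.003,-1],[-0,0,0.035,0,0,-0.004,-1]]] end [ 0.555  -0.0158  0.0628] 95.0
```

View pics/w8.png

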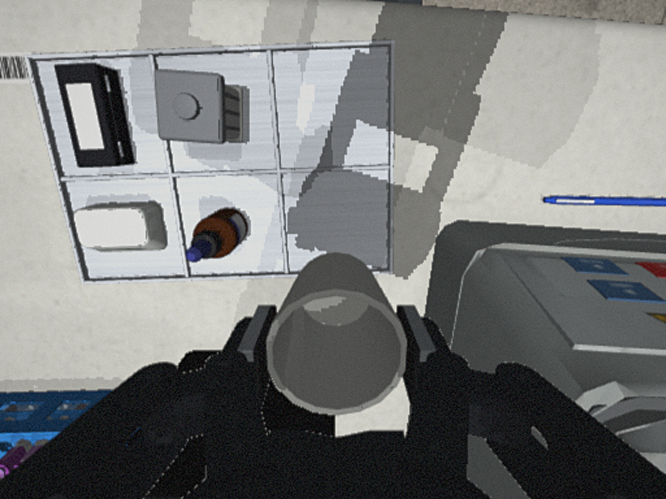

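The wrist view (1.3×) shows the beaker held above the rear left bay. The box (93,115), timer (120,228), jar (190,105) and bottle (220,233) are all standing as they should. Lowering.

send_rows(
  deltas=[
    [[0,0,0.035,0,0,-0.004,-1],[0,0,0.035,0,0,-0.003,-1],[0,0,0.035,0,0,-0.004,-1],[0,0,0.035,0,0,-0.003,-1],[0,0,0.02,0,0,0,-1],[0,0,0.01,0,0,0,-1],[0,0,0.006,0,0,0,-1],[0,0,0,0,0,0,-1],[0,0,0,0,0,0,0.6],[0,0,0,0,0,0,0.6],[0,0,0,0,0,0,0.6]],
  ],
)

```text
time_s: 24.15
position: [0.5554, -0.015, 0.0637]
tool_rot: [[-0.996, -0.084, 0.001], [-0.084, 0.996, -0.0], [-0.001, -0.0, -1.0]]
ft_force: [0.0, 0.2, -0.1]
grip_width: 0.0683
gripper_force: 0.0
```

```bash
python3 - <<'E'
from h import *
s=telemetry.observe();p=s["position"];print(s["time_s"],p,s["grip_width"],s["ft_force"],s["q"].round(0))
a=plan([p[0],p[1],.21],95,4,.6)
a=plan([.42,.16,.25],95,7,1,*a)
a=plan([.421,.389,.16],95,7,1,*a)
a=plan([.421,.389,.066],95,3,1,*a)
E
```

```text
24.15 [ 0.55536137 -0.01502158  0.06365085] 0.06830763416800895 [ 0.04542032  0.1874012  -0.08943823] [ -14.   34.   88.   -0.   57. -109.]
[[[0,0,-0.037,0,0,-0.001,0.6],[0,0,-0.036,0,0,-0,0.6],[0,0,-0.037,0,0,-0.001,0.6],[0,0,-0.036,0,0,-0.001,0.6]]] end [ 0.5554 -0.015   0.2097] 95.0
[[[0.017,0.027,-0.006,0,0,0,1],[0.017,0.026,-0.006,0,0,0,1],[0.017,0.027,-0.005,0,0,0,1],[0.017,0.026,-0.006,0,0,0,1],[0.017,0.027,-0.006,0,0,0,1],[0.017,0.027,-0.006,0,0,0,1],[0.018,0.026,-0.005,0,0,0,1]]] end [0.4196 0.1598 0.2497] 95.0
[[[-0.003,0.033,0.013,0,0,0,1],[-0.003,0.032,0.013,0,0,0,1],[-0.003,0.033,0.012,0,0,0,1],[-0.003,0.032,0.013,0,0,0,1],[-0.003,0.033,0.013,0,0,0,1],[-0.003,0.033,0.013,0,0,0,1],[-0.003,0.032,0.013,0,0,0,1]]] end [0.4206 0.3888 0.1597] 95.0
[[[-0,0,0.031,0,0,0,1],[-0,0,0.031,0,0,0,1],[-0,0,0.032,0,0,0,1]]] end [0.4206 0.3888 0.0657] 95.0
```

send_rows(
  deltas=[
    [[0,0,-0.037,0,0,0,0.6],[0,0,-0.037,0,0,0,0.6],[0,0,-0.037,0,0,0,1],[0,0,-0.036,0,0,0,1],[0.033,0,0,0,0,0,1],[0.033,0,0,0,0,0,1],[0.033,0,0,0,0,0,1],[0.033,0,0,0,0,0,1],[-0.004,0.046,0.005,0,0,0,1],[-0.004,0.046,0.005,0,0,0,1],[-0.004,0.046,0.005,0,0,0,1],[-0.004,0.046,0.005,0,0,0,1]],
  ],
)

```text
time_s: 25.65
position: [0.424, 0.1601, 0.1905]
tool_rot: [[-0.996, -0.084, 0.001], [-0.084, 0.996, 0.0], [-0.001, -0.0, -1.0]]
ft_force: [0.5, 0.0, 0.1]
grip_width: 0.0851
gripper_force: 0.0
```

send_rows(
  deltas=[
    [[-0.004,0.046,0.005,0,0,0,1],[-0.004,0.046,0.005,0,0,0,1],[-0.004,0.046,0.005,0,0,0,1],[-0.004,0.046,0.005,0,0,0,1],[-0.004,0.046,0.005,0,0,0,1],[0,0,0,0,0,0,1],[0,0,0,0,0,0,1]],
  ],
)

```text
time_s: 26.52
position: [0.4246, 0.389, 0.1653]
tool_rot: [[-0.996, -0.084, -0.0], [-0.084, 0.996, -0.0], [0.0, -0.0, -1.0]]
ft_force: [-0.1, -0.1, -0.5]
grip_width: 0.0852
gripper_force: 0.0
```

```bash
python3 - <<'E'
from h import *
s=telemetry.observe();p=s["position"];print(s["time_s"],p,s["grip_width"],s["ft_force"],s["q"].round(0))
a=plan([.421,.3895,.068],95,4,1)
E
```

```text
26.525 [0.42461348 0.3890303  0.16528601] 0.08515002409718958 [-0.12508532 -0.0774496  -0.50879599] [ 31.  29.  78.  -0.  73. -64.]
[[[0.001,0,0.024,0,0,-0.001,1],[0.001,0,0.025,0,0,-0,1],[0.001,0.001,0.024,0,0,-0.001,1],[0.001,-0,0.024,0,0,-0.001,1]]] end [0.4205 0.3897 0.0683] 95.01
```

send_rows(
  deltas=[
    [[0.001,0,0.024,0,0,0,1],[0.001,0,0.025,0,0,0,1],[0.001,0.001,0.024,0,0,0,1],[0.001,0,0.024,0,0,0,1],[0,0,0,0,0,0,1],[0,0,0,0,0,0,-1],[0,0,0,0,0,0,-1],[0,0,0,0,0,0,-1],[0,0,0,0,0,0,-1],[0,0,0,0,0,0,-1]],
  ],
  squeeze=40,
)

```text
time_s: 27.78
position: [0.4215, 0.39, 0.07]
tool_rot: [[-0.996, -0.084, 0.003], [-0.084, 0.996, 0.001], [-0.003, 0.001, -1.0]]
ft_force: [-0.1, -2.6, 6.3]
grip_width: 0.0645
gripper_force: 44.5
```

send_rows(
  deltas=[
    [[0,0,-0.02,0,0,0,-1],[0,0,-0.03,0,0,0,-1],[0,0,-0.03,0,0,0,-1],[0,0,-0.03,0,0,0,-1],[0,0,0,0,0,0,-1]],
  ],
)

```text
time_s: 28.4
position: [0.4214, 0.3905, 0.1811]
tool_rot: [[-0.996, -0.084, 0.005], [-0.084, 0.996, 0.003], [-0.005, 0.003, -1.0]]
ft_force: [0.3, -0.5, -0.6]
grip_width: 0.0647
gripper_force: 44.3
```

```bash
python3 - <<'E'
from h import *
s=telemetry.observe();p=s["position"];print(s["time_s"],p,s["grip_width"],s["ft_force"],s["q"].round(0))
d=snap("wrist");save(d,"w9.png",(130,120,420,340),1.6)
P=cloud(d);z=P[...,2];print(p[2]-z[190:290:10,258],P[190:290:20,258].round(3))
b=bay(-.05,.1);print(b)
a=plan([.425,.12,.24],96,7,-1)
a=plan([*b,.22],96,4,-1,*a)
E
```

```text
28.4 [0.42139005 0.39053448 0.1810506 ] 0.06468246371618248 [ 0.34556891 -0.47496075 -0.55418593] [ 31.  28.  78.   0.  74. -64.]
[ 4.77451775e-02  7.42903998e-03  1.30356805e-04 -1.33865139e-03
 -5.71822222e-05 -5.48546819e-04 -7.24214728e-04  7.59112832e-04
  5.30212157e-04 -3.21605683e-04] [[0.397 0.389 0.133]
 [0.392 0.389 0.181]
 [0.402 0.39  0.181]
 [0.411 0.39  0.182]
 [0.423 0.391 0.181]]
[ 0.45584177 -0.02576101]
[[[0.003,-0.039,-0.009,0,0,-0.003,-1],[0.002,-0.038,-0.008,0,0,-0.003,-1],[0.003,-0.038,-0.009,0,0,-0.003,-1],[0.003,-0.039,-0.009,0,0,-0.003,-1],[0.003,-0.038,-0.008,0,0,-0.003,-1],[0.004,-0.039,-0.009,0,0,-0.003,-1],[0.003,-0.038,-0.009,0,0,-0.003,-1]]] end [0.4249 0.1204 0.2403] 96.03
[[[-0.004,-0.037,0.005,0,0,0,-1],[-0.004,-0.037,0.005,0,0,0,-1],[-0.004,-0.037,0.005,0,0,0,-1],[-0.003,-0.038,0.005,0,0,0,-1]]] end [ 0.4555 -0.0262  0.2203] 96.03
```

View pics/w9.png

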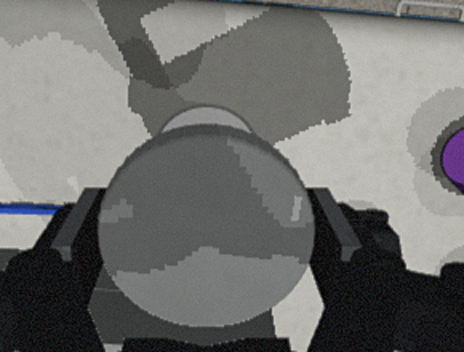

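The white cup is held level, centred at (207,225) in the crop. Carrying it to the front left bay.

send_rows(
  deltas=[
    [[0.003,-0.039,-0.009,0,0,-0.003,-1],[0.002,-0.038,-0.008,0,0,-0.003,-1],[0.003,-0.038,-0.009,0,0,-0.003,-1],[0.003,-0.039,-0.009,0,0,-0.003,-1],[0.003,-0.038,-0.008,0,0,-0.003,-1],[0.004,-0.039,-0.009,0,0,-0.003,-1],[0.003,-0.038,-0.009,0,0,-0.003,-1],[-0.004,-0.037,0.005,0,0,0,-1],[-0.004,-0.037,0.005,0,0,0,-1],[-0.004,-0.037,0.005,0,0,0,-1],[-0.003,-0.038,0.005,0,0,0,-1],[0,0,0,0,0,0,-1]],
  ],
)

```text
time_s: 29.95
position: [0.4552, -0.028, 0.218]
tool_rot: [[-0.995, -0.102, -0.002], [-0.102, 0.995, 0.001], [0.002, 0.001, -1.0]]
ft_force: [-0.7, 0.6, -0.7]
grip_width: 0.0649
gripper_force: 44.4
```

```bash
python3 - <<'E'
from h import *
s=telemetry.observe();p=s["position"];print(s["time_s"],p,s["grip_width"],s["q"].round(0))
d=snap("wrist");blobs(d,.38,.66,-.3,.05,.02)
a=plan([*bay(-.05,.1),.076],96,6,-1)
E
```

```text
29.95 [ 0.45524263 -0.02804043  0.21799185] 0.06492162710858883 [ -18.   15.   92.   -0.   73. -114.]
[53, 142, 52, 73, 2837] h0.038 c [ 478.  -224.6] size [80. 35.] ang6.1
[129, 156, 61, 57, 2959] h0.081 c [ 466.  -126.8] size [47. 47.] ang89.9
[63, 237, 65, 33, 1945] h0.039 c [ 569.6 -213.9] size [36. 64.] ang4.2
[[[-0,0,0.024,0,0,-0,-1],[-0,0,0.023,0,0,-0.001,-1],[-0,0,0.024,0,0,0,-1],[-0.001,0.001,0.024,0,0,-0,-1],[0,-0,0.024,0,0,-0,-1],[0,-0,0.023,0,0,-0.001,-1]]] end [ 0.4559 -0.0257  0.0763] 96.02
```

send_rows(
  deltas=[
    [[0,0.001,0.035,0,0,0,-1],[0,0.001,0.035,0,0,0,-1],[0,0,0.035,0,0,0,-1],[0,0,0.022,0,0,0,-1],[0,0,0.01,0,0,0,-1],[0,0,0.006,0,0,0,-1],[0,0,0,0,0,0,-1],[0,0,0,0,0,0,0.85],[0,0,0,0,0,0,0.85],[0,0,0,0,0,0,0.85]],
  ],
)

```text
time_s: 31.25
position: [0.4553, -0.0244, 0.0766]
tool_rot: [[-0.994, -0.105, 0.001], [-0.105, 0.994, -0.0], [-0.001, -0.0, -1.0]]
ft_force: [0.2, -0.6, -0.4]
grip_width: 0.0791
gripper_force: 0.0
```

send_rows(
  deltas=[
    [[0,0,-0.03,0,0,0,0.85],[0,0,-0.04,0,0,0,0.85],[0,0,-0.05,0,0,0,0.85],[0,0,-0.05,0,0,0,0.85],[-0.03,-0.04,-0.05,0,0,0,0.85],[-0.03,-0.04,-0.03,0,0,0,0.85],[0,0,0,0,0,0,0.85],[0,0,0,0,0,0,0.85]],
  ],
)

```text
time_s: 32.25
position: [0.5187, -0.093, 0.3198]
tool_rot: [[-0.994, -0.105, -0.002], [-0.105, 0.994, 0.001], [0.001, 0.001, -1.0]]
ft_force: [-0.2, 0.1, -0.5]
grip_width: 0.0792
gripper_force: 0.0
```

```bash
python3 - <<'E'
from h import *
s=telemetry.observe();p=s["position"];print(s["time_s"],p)
d=snap("wrist");save(d,"w10.png",None,1.3);blobs(d,.38,.66,-.3,.05,.02)
t=np.load("tray.npy");print("bays",[(b,bay(*b).round(4)) for b in [(.05,.1),(.05,-.1),(-.05,.1),(-.05,-.1)]])
E
```

```text
32.25 [ 0.5187371  -0.09298715  0.31977619]
[151, 91, 32, 60, 1640] h0.039 c [ 477.8 -224.8] size [79. 35.] ang6.0
[292, 95, 53, 54, 2228] h0.075 c [455.4 -24. ] size [65. 64.] ang57.5
[215, 101, 41, 42, 1497] h0.081 c [ 466.2 -127.1] size [47. 47.] ang0.9
[150, 173, 48, 28, 1225] h0.039 c [ 570.2 -214.5] size [37. 65.] ang5.5
[292, 174, 38, 41, 858] h0.066 c [555.7 -15.1] size [51. 50.] ang8.5
[224, 178, 27, 34, 657] h0.103 c [ 568.1 -117.6] size [12. 10.] ang5.9
bays [((0.05, 0.1), array([ 0.5553, -0.0153])), ((0.05, -0.1), array([ 0.5762, -0.2142])), ((-0.05, 0.1), array([ 0.4558, -0.0258])), ((-0.05, -0.1), array([ 0.4767, -0.2247]))]
```

View pics/w10.png

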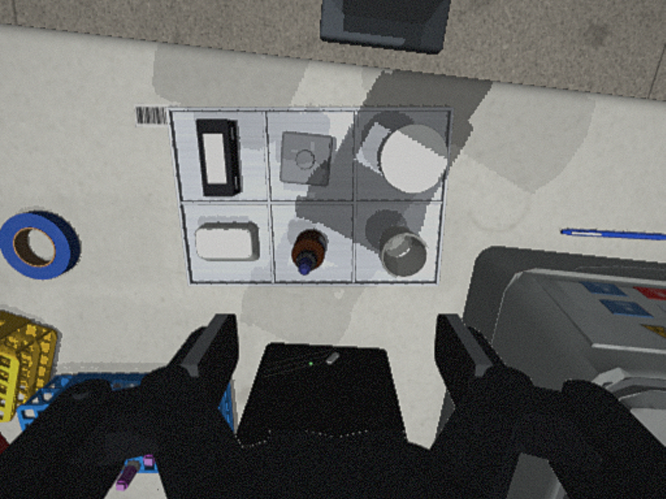

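The final view (1.3×) shows all four things in their bays: box (218,157), cup (412,158), timer (226,240) and beaker (403,253). The jar (305,158), bottle (308,250) and tape (38,245) are where they were. Each placed thing measures within about 2 mm of its bay centre, counting the timer by its base, so I'll hand in.

```bash
python3 -c "
from rig import env
print(env.close_job())"
```

```text
the job is handed in; nothing more can be done
None
```

The job is handed in at about 32 s: beaker and timer flank the dropper bottle, cup and slide box flank the jar, each about 2 mm from its bay centre by my last wrist view; bottle, jar and tape roll looked unmoved, the stapler was not re-checked, and no judging result was shown.

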